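# Swap the mill and the spice jar in the caddy and close its door

## Task

The pepper mill and the spice jar stand in the wrong bays of the wooden caddy: swap them, so that the mill stands upright in the wide bay and the jar in the narrow one. Leave the caddy's door open until both stand in their new bays, then push it fully shut so that it clicks home in its catch. Do not tip the mill or the jar over, and leave the tumbler, the bowl and the tin where they are.

Things in the scene. Friction and masses are not known exactly. Their poses are not given: they have to be found in the camera images.
- caddy: Open-topped light-wood caddy fixed on the worktop, 108 (x) x 200 (y) x 55 mm high. Origin: centre of its underside; x to its back, y to its hinge side. Floor 6 mm, walls 8 mm thick, 55 mm high. A divider parts two bays, each 100 mm deep: wide (104 mm in y, hinge side) and narrow (72 mm). The door closes its open front (-x). Catch outside the -y wall. Free worktop lies on both sides.
- wide_bay (a point): Centre of the wide bay's floor, 6 mm above the worktop; axes as the caddy's.
- narrow_bay (a point): Centre of the narrow bay's floor, 6 mm above the worktop; axes as the caddy's.
- mill_center (a point): Dark wooden pepper mill, round, 170 mm high, 0.14 to 0.24 kg: body 58 mm across up to 122 mm, then a rounded head 48 mm across from 123 to 159 mm (does not turn), then a 12 mm knob. The point lies on its axis, 85 mm above its foot; z points up its axis. It starts in the narrow bay.
- jar_center (a point): Glass spice jar with a screw lid (does not turn), round, 46 mm across up to its top, 106 mm high, 0.09 to 0.16 kg. The point lies on its axis half-way up, 53 mm above its foot; z points up its axis. It starts in the wide bay.
- door (a joint): Angle of the door in rad: 0 fully shut, growing to the front, at most 1.2. It stays where it is left. In the last 0.06 rad a spring roller catch resists with a few N at the free end; once past it, at about 0.025 rad, the roller pulls the door home to its stop at 0 and holds it; short of that the door does not stay shut.
- door_hinge (a point): On the door's upright hinge axis, 30 mm above the worktop; turns with the door: x square to the panel, inwards (the caddy's x when shut), y along the panel from its free end to the hinge. The panel is 12 mm thick about this axis, its frame 2 mm more in front, reaches 218 mm from the hinge and from 5 to 55 mm above the worktop. A front knob, 18 mm across, stands out 18 mm, 196 mm from the hinge.
- door_push (a point): Point on the front face of the door, 155 mm from the hinge and 30 mm above the worktop, a good place to push. Axes as door_hinge.
- tumbler: Bystander: clear glass tumbler upside down, 81 mm across, 91 mm high. Origin: centre of its underside.
- bowl_green: Bystander: green bowl, 140 mm across, 72 mm high. Origin: centre of its underside.
- tin: Bystander: food tin, 75 mm across, 58 mm high. Origin: centre of its underside.
Things that resemble listed ones, but are neither listed nor needed, are in the scene too. There is more than one size of the part that bears jar_center; the job needs the largest.

How it is judged (in metres and radians):
On the way, in this order (a step that is already met when the one before it is completed fails the run):
1. the mill stands in the wide bay and the jar in the narrow bay, while the door is still open (x of mill_center in the frame of wide_bay between -0.03 and 0.03 m and y of mill_center in the frame of wide_bay between -0.03 and 0.03 m and z of mill_center in the frame of wide_bay between 0.077 and 0.093 m and angle between each of mill_center, jar_center's own z axis and vertical below 0.12 rad and x of jar_center in the frame of narrow_bay between -0.033 and 0.033 m and y of jar_center in the frame of narrow_bay between -0.02 and 0.02 m and z of jar_center in the frame of narrow_bay between 0.045 and 0.061 m and value of joint door above 0.2 rad), for 0.2 s.
2. the door is shut on its catch (value of joint door below 0.015 rad), for 0.2 s.
At the end, for the whole second after the job is handed in: The mill stands upright (within 0.12 rad) on the floor of the wide bay and the jar likewise in the narrow bay, each anywhere within its bay; the door is fully home on its catch (under 0.015 rad); everything is released and stays so (x of mill_center in the frame of wide_bay between -0.03 and 0.03 m and y of mill_center in the frame of wide_bay between -0.03 and 0.03 m and z of mill_center in the frame of wide_bay between 0.077 and 0.093 m and angle between each of mill_center, jar_center's own z axis and vertical below 0.12 rad and x of jar_center in the frame of narrow_bay between -0.033 and 0.033 m and y of jar_center in the frame of narrow_bay between -0.02 and 0.02 m and z of jar_center in the frame of narrow_bay between 0.045 and 0.061 m and value of joint door below 0.015 rad); the robot touches nothing.
It fails at once if the mill or the jar is tipped over (more than 0.8 rad) (angle between any of mill_center, jar_center's own z axis and vertical above 0.8 rad).
It fails at once if the tumbler, the bowl or the tin is moved more than 40 mm (distance of any of tumbler, bowl_green, tin from where it was at the start of the episode above 0.04 m).
It also fails if it takes over 72 s, if anything falls off the work surface, if the arm or the gripper's body presses on something with over 40 N, if the wrist force passes 120 N, or if a joint passes its speed limit or range.

## Robot

A 7-joint arm with a two-finger parallel gripper is mounted at the origin on a cart in front of the work surface, level with it; the furniture and walls round the work are solid. World frame = base frame: x ahead of the robot, y to its left, z up, the work surface at z = 0. Lengths are in mm, angles in rad, forces in N, time in s.
With the tool pointing down it reaches from about 400 to 875 mm from the base axis. Payload 4.4 kg.
Tool frame: the origin (TCP) lies midway between the tips of the shut fingers; the grasp point (between the pads) lies 19 mm behind it (ctrl.pinch_z is the distance from the TCP to the grasp point, in mm); z points along the fingers, y is the line along which they close (so a half turn about z gives the same grasp; the last joint's range is limited). The gripper opens to 85 mm and grips with 20 to 120 N. Pads are 22 mm wide; open, the fingers measure 114 mm over their backs; the gripper's body (76 mm by 85 mm) begins 54 mm behind the grasp point. The pads swing forward as they close: fully open they stand 13 mm farther back than shut.
Start: joints at [1.045, 0.628, 0.038, 1.517, -0.027, 0.996, -0.02], TCP at [288.479, -582.493, 206.213] pointing down, gripper open.
Joint ranges: [-3.06, 3.06], [-0.37, 2.12], [-1.25, 1.32], [0.18, 2.47], [-1.1, 4.24], [0.23, 1.98], [-2.94, 2.94]. Speed limits (rad/s): [2.57, 2.57, 3.14, 3.14, 3.14, 3.14, 3.14].

## Interface

Orientations are given as [roll, pitch, yaw] about the fixed x, y, z axes, in that order (R = Rz(yaw) Ry(pitch) Rx(roll)).
In Python, from cell import read_state, cams, order, ctrl gives the robot as it stands.
- The arm moves only by the tool move_arm, never from a script. Its argument "targets" is text: rows parted by semicolons, each of 7 numbers parted by spaces: the gripper's target within -1 to 1 (fully open at 1, half-way at 0, shut at -1), then the shift along the tool's x, y, z in cm, then the turn, a rotation vector about the tool's x, y, z in degrees. A call has 1 to 5 rows; each row shifts and turns the commanded pose from where the row before left it, along the tool's axes as they then stand; what a row does not reach is not made up. A row lasts 1/12 s, in which the tool goes at most 41.7 mm and 7.16 degrees, less where a joint would pass 70% of its speed; a pose out of reach is approached as far as the arm can. A call with a gripper value outside its range is refused whole. The fingers move at their own pace and stop on an object; the grip force is fixed at half the most. Time passes only in rows, so rows that do not move let the fingers close. It gives the time, the measured TCP pose, the force, the opening and the grip force at its end, in the units of the state.
- read_state(): the state, without advancing time (a new reading comes with each control period).
- cams.get_image(name): name is "side" or "top" or "wrist"; returns a dict with "color" (384x512x3 uint8, red, green, blue), "fovy" (degrees; the focal length in pixels is half the picture's height over the tangent of half this angle, whatever the lens; pixels are square), "cx", "cy" (the principal point, pixels), "rvec" (rotation vector, rad) and "tvec" (3), from world to camera coordinates, as OpenCV has them. Camera axes: x right, y down, z forward; pixel columns grow to the right and rows downward; lengths in mm; the calibration is good to about 2 mm. A picture is of the moment at which its call begins. There is no depth.
- order.finish_job(): hands the job in; it is judged then, once.
The state is a dict: "clock": time; "qpos": joint angles; "qd": joint speeds; "tau": joint torques, N m; "eef_pos": TCP position; "tool_rot": TCP orientation; "force": force on the tool from outside, world axes, zero at the start; "torque": the same for the moment, N m; "width": finger opening in mm; "gripper_force": force on a finger pad.
Only numpy, scipy, OpenCV 4.12 (cv2) and the standard library are available. Lean on these libraries where they do the work, as an engineer would, in place of code of your own. Each camera call takes 0.05 s, during which the arm holds its last target. There are 200 camera calls.

## Working session

There is one attempt and no reset: what is moved stays moved. The work goes in short steps, Python scripts to look and compute and a tool call to move; the robot and the scene stay as the last step left them, time stands still between calls to the robot, and variables do not carry over. Pictures are saved under pics/ and viewed, at most 10 in all, crops included, and the job is handed in when it is done.

Besides the shell and the picture viewer there is one more tool, called by a JSON object that holds its "api" and its "payload", one argument or row to a line. move_arm: Moves the arm, as the interface text tells. Its arguments: {"type":"object","properties":{"targets":{"type":"string"}},"required":["targets"]}

```bash
mkdir -p pics
cat > h.py <<'E'
import numpy as np, cv2
from cell import read_state, cams, order, ctrl
def cam(im):
    f=im["color"].shape[0]/2/np.tan(np.radians(im["fovy"])/2)
    K=np.array([[f,0,im["cx"]],[0,f,im["cy"]],[0,0,1]])
    R=cv2.Rodrigues(np.array(im["rvec"],float))[0]; return K,R,np.array(im["tvec"],float).ravel()
def ray(c,u,v,z):
    K,R,t=c; o=-R.T@t; d=R.T@np.linalg.inv(K)@[u,v,1]; return o+d*(z-o[2])/d[2]
def proj(c,p):
    K,R,t=c; q=K@(R@np.array(p,float)+t); return q[:2]/q[2]
def save(im,n,s=1,box=None):
    a=im["color"][...,::-1]
    if box: a=a[box[1]:box[3],box[0]:box[2]]
    cv2.imwrite(f"pics/{n}.png",cv2.resize(a,None,fx=s,fy=s,interpolation=cv2.INTER_CUBIC))
E
python3 - <<'E'
from h import *
import pickle
d={n:cams.get_image(n) for n in("top","side")}
pickle.dump(d,open("d0.pkl","wb"))
for n in d: save(d[n],n+"0",1.5); K,R,t=cam(d[n]); print(n,K[0,0],-R.T@t,R[2])
s=read_state(); print(s, ctrl.pinch_z)
E
```

```text
top 396.2276381467989 [ 292.74451914  -61.64771796 1233.60201944] [ 0.17906971 -0.00312067 -0.98383144]
side 425.9855347471521 [235.69587919 685.46033841 697.89688876] [ 0.29127339 -0.73474353 -0.61262693]
{'clock': 0.1, 'qpos': array([ 1.04519453,  0.62925722,  0.0384012 ,  1.51829058, -0.02701206,
        0.99630097, -0.02000378]), 'qd': array([ 0.00205277, -0.00310844, -0.00058755, -0.00216684, -0.00111789,
        0.00159817, -0.00063535]), 'tau': array([ 2.96713566e-03, -5.64524031e+01,  1.23060923e+00, -1.93972188e+01,
        1.13355313e-02,  5.35919200e-03, -6.57237635e-06]), 'eef_pos': array([ 288.22983347, -581.911068  ,  205.37074145]), 'tool_rot': array([-3.13985268e+00, -1.73656064e-05,  4.59826162e-01]), 'force': array([ 0.66224755,  0.50159623, -0.62726632]), 'torque': array([-0.00759123, -0.02992329,  0.01735717]), 'gripper_force': 0.0, 'width': 85.3423181810647} 18.700000000000003
```

View pics/top0.png

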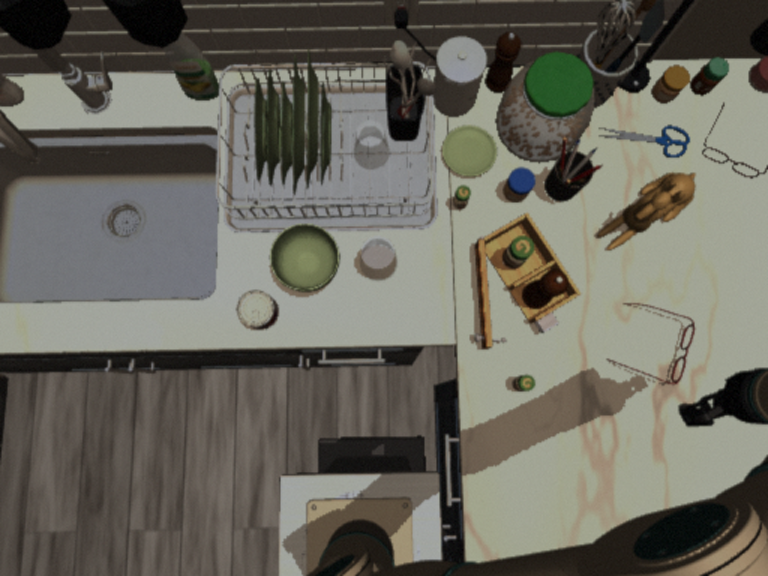

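View pics/side0.png

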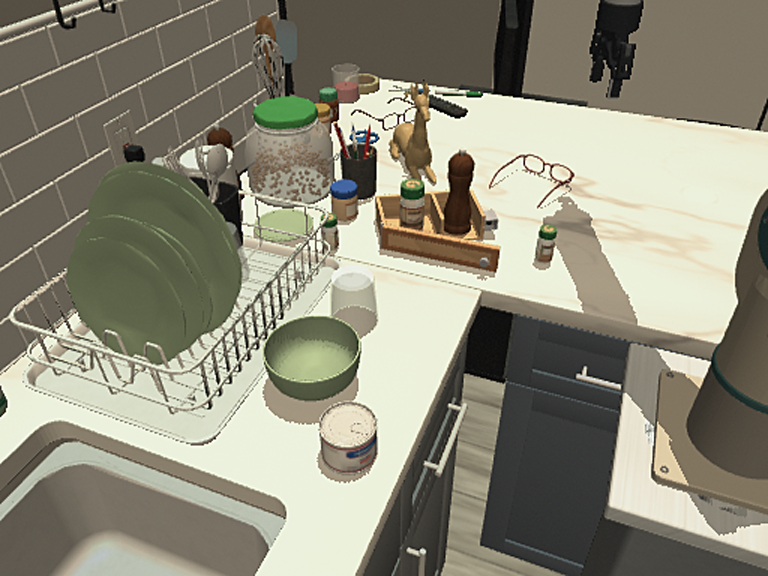

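Seen: mill at top (545,288), jar at top (520,250) in the caddy. Lookalikes: green-lid small jars at (462,196) and (524,382), brown and green jars (672,85), (710,75), blue-lid jar (520,183), second mill (505,60). I choose the two in the caddy; now a close crop to check and measure.

Run:
```python
from h import *
import pickle
d=pickle.load(open("d0.pkl","rb"))
save(d["top"],"topc",6,(300,130,400,230+20-20))
a=cv2.imread("pics/topc.png")
save(d["side"],"sidec",5,(245,95,375,190))
```

```text
(no output)
```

View pics/topc.png

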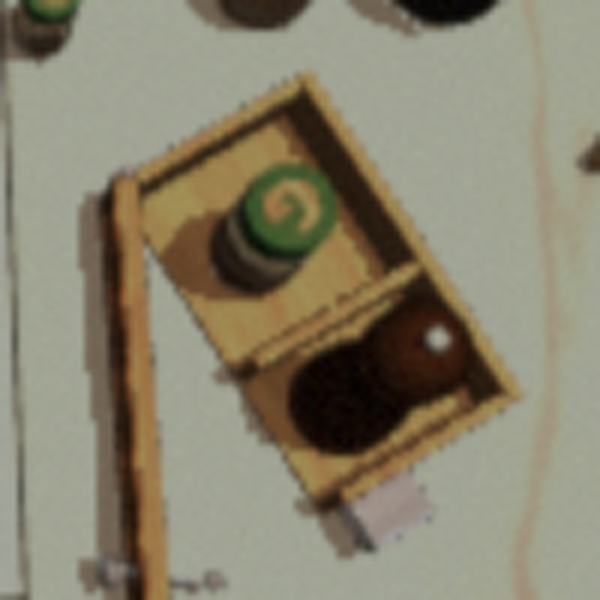

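View pics/sidec.png

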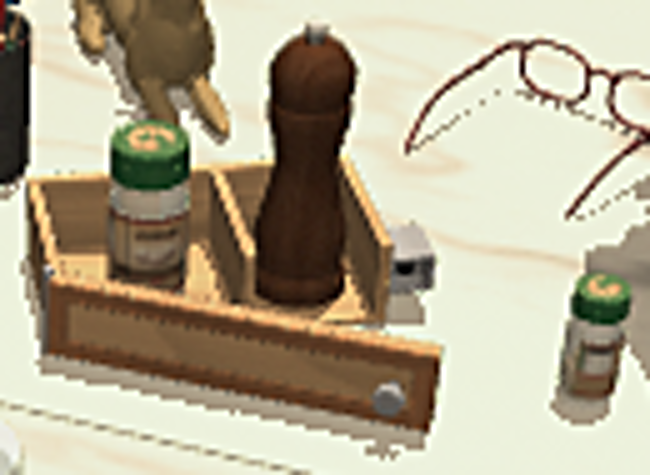

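Run:
```python
from h import *
import pickle
from scipy.optimize import least_squares
d=pickle.load(open("d0.pkl","rb"))
T=cam(d["top"]);S=cam(d["side"])
t=lambda u,v:(300+u/6-.4,130+v/6-.4); s=lambda u,v:(245+u/5-.4,95+v/5-.4)
# (cam, pixel, caddy-frame pt)
obs=[(T,t(306,76),(54,100,55)),(T,t(522,396),(54,-100,55)),(T,t(320,505),(-54,-100,55)),(T,t(422,264),(46,-16,55)),
(S,s(30,180),(54,100,55)),(S,s(345,160),(54,-100,55)),(S,s(390,242),(-54,-100,55)),(S,s(222,168),(46,-16,55)),(S,s(250,252),(-54,-16,55))]
def W(p,q): c,n=np.cos(p[2]),np.sin(p[2]); return np.array([p[0]+c*q[0]-n*q[1],p[1]+n*q[0]+c*q[1],q[2]])
f=lambda p:np.concatenate([proj(c,W(p,q))-m for c,m,q in obs])
r=least_squares(f,[500,-200,-.5],x_scale=[10,10,.1],loss='soft_l1'); p=r.x
print("caddy",p,np.round(f(p).reshape(-1,2),1).tolist())
def tri(o,z):
    g=lambda x:np.concatenate([proj(c,[x[0],x[1],z])-m for c,m in o]); r=least_squares(g,[500,-200],x_scale=10); return r.x,g(r.x)
for n,o,z in [("mill",[(T,t(438,336)),(S,s(317,28))],175),("jar",[(T,t(291,211)),(S,s(150,137))],112)]:
    x,e=tri(o,z); c,n_=np.cos(p[2]),np.sin(p[2]); dx=x-p[:2]; print(n,x,e.round(1),"caddy fr",c*dx[0]+n_*dx[1],-n_*dx[0]+c*dx[1], [ray(c_,*m,z)[:2].round() for c_,m in o])
print("wide",W(p,(-4,40,6)),"narrow",W(p,(-4,-56,6)))
for u,v in[(125,178),(155,600)]: print("door top",ray(T,*t(u,v),55))
print("hinge pred",W(p,(-60,100,0)))
```

```text
caddy [ 555.33091466 -355.90355494   -1.07027537] [[0.5, -1.6], [-0.2, 0.2], [3.2, -0.3], [-0.8, -0.1], [-0.6, -0.4], [1.3, -0.6], [1.0, 1.4], [-0.7, 0.8], [0.2, 1.4]]
mill [ 502.04964441 -375.44754755] [-0.3 -0.   0.1 -0.5] caddy fr -8.422173797157484 -56.12422288800091 [array([ 502., -376.]), array([ 501., -372.])]
jar [ 580.02758766 -328.18455429] [ 0.1 -0.8  0.6  0.7] caddy fr -12.467280301289888 34.96906598732464 [array([ 578., -328.]), array([ 583., -331.])]
wide [ 588.50469143 -333.19891809    6.        ] narrow [ 504.2807537  -379.26765275    6.        ]
door top [ 611.17158094 -257.4028112    55.        ]
door top [ 394.99585888 -262.11935942   55.        ]
hinge pred [ 614.27122397 -255.27532859    0.        ]
```

The crops confirm it: the jar in the caddy has a lid top at crop (290,210) and is the largest; the mill knob is at crop (438,338). Caddy yaw is −1.07, and the tool yaw already lines up with it. Plan: mill to a temporary spot on the free worktop, jar to the narrow bay, mill to the wide bay, then the door.

```bash
cat >> h.py <<'E'
YAW=.4598
def delta(to,frm):  # world mm -> tool cm
    w=np.array(to,float)-np.array(frm,float); c,s=np.cos(YAW),np.sin(YAW)
    return np.round([(c*w[0]+s*w[1])/10,(s*w[0]-c*w[1])/10,-w[2]/10],2)
E
python3 - <<'E'
from h import *
import pickle
T=cam(pickle.load(open("d0.pkl","rb"))["top"])
for n,u,v in[("temp",560,357),("smalljar",524,385),("glassL",607,360),("glassR",625,305),("catch",545,325),("glassBottom",675,380)]: print(n,ray(T,u/1.5,v/1.5,0)[:2].round())
print(delta((502,-375.5,206.2),(288.5,-582.5,206.2)))
E
```

```text
temp [ 371. -419.]
smalljar [ 315. -341.]
glassL [ 363. -515.]
glassR [ 477. -563.]
catch [ 438. -392.]
glassBottom [ 319. -651.]
[28.32 -9.08 -0.  ]
```

{"api": "move_arm", "payload": {
  "targets": "1 4 -1.3 0 0 0 0;1 4 -1.3 0 0 0 0;1 4 -1.3 0 0 0 0;1 4 -1.3 0 0 0 0;1 4 -1.3 0 0 0 0"
}}

```text
clock: 0.52
eef_pos: [438.4, -435.2, 205.9]
tool_rot: [-3.141, 0.0, 0.459]
force: [0.5, -0.1, -0.2]
width: 85.3
gripper_force: 0.0
```

{"api": "move_arm", "payload": {
  "targets": "1 3 -0.9 0 0 0 0;1 3 -0.9 0 0 0 0;1 2.3 -0.8 0 0 0 0;1 0 0 0 0 0 0"
}}

```text
clock: 0.85
eef_pos: [505.8, -369.8, 205.6]
tool_rot: [-3.139, -0.005, 0.469]
force: [0.9, 0.7, -0.0]
width: 85.1
gripper_force: 0.0
```

Run:
```python
from h import *
import pickle
im=cams.get_image("wrist"); pickle.dump(im,open("w1.pkl","wb")); save(im,"w1",1.2)
c=cam(im); s=read_state(); print(s["eef_pos"],s["tool_rot"])
print("knob expected px*1.2",proj(c,(502,-375.5,175))*1.2, "tcp",proj(c,s["eef_pos"])*1.2,"head140",proj(c,(502,-375.5,147))*1.2)
```

```text
[ 503.0358921  -372.88343849  205.60778718] [-3.13975637e+00 -1.61838829e-03  4.66248343e-01]
knob expected px*1.2 [311.86746322 267.78714687] tcp [308.49648271 287.5826586 ] head140 [311.25601901 250.85898033]
```

View pics/w1.png

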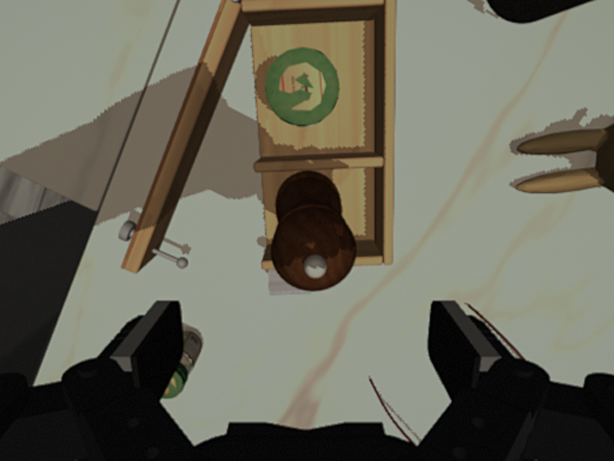

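The mill knob is at (315,266), within 3 px of what I expected; the jar lid centre is at (303,86). Descending to the mill's head.

{"api": "move_arm", "payload": {
  "targets": "1 0 0 2.8 0 0 0;1 0 0 2.8 0 0 0;1 0 0 2.6 0 0 0;-1 0 0 0 0 0 0;-1 0 0 0 0 0 0"
}}

```text
clock: 1.32
eef_pos: [498.4, -377.2, 123.1]
tool_rot: [-3.139, 0.002, 0.458]
force: [0.3, -0.3, -0.3]
width: 64.4
gripper_force: 0.0
```

{"api": "move_arm", "payload": {
  "targets": "-1 0 0 0 0 0 0;-1 0 0 0 0 0 0;-1 0 0 0 0 0 0;-1 0 0 0 0 0 0"
}}

```text
clock: 1.65
eef_pos: [501.3, -377.6, 126.5]
tool_rot: [3.139, -0.002, 0.46]
force: [-0.6, 0.4, 8.0]
width: 37.0
gripper_force: 55.4
```

Run:
```python
from h import *
import pickle
c=cam(pickle.load(open("w1.pkl","rb")))
print("knob",ray(c,315/1.2,266/1.2,175),"jar",ray(c,303/1.2,86/1.2,112))
a=ray(c,395/1.2,3/1.2,55);b=ray(c,392/1.2,264/1.2,55);e=ray(c,264/1.2,268/1.2,55);print("back hinge,back catch,front catch",a,b,e,np.arctan2(*(a-b)[1::-1]))
```

```text
knob [ 503.5817875  -376.48035376  175.        ] jar [ 581.7975204  -329.56907473  112.        ]
back hinge,back catch,front catch [ 662.27975256 -359.62375591   55.        ] [ 495.76170834 -453.73511943   55.        ] [ 445.3671768  -362.21933299   55.        ] 0.5144170360895789
```

Run:
```python
from h import *
im=cams.get_image("side"); save(im,"s2",5,(255,60,365,170)); s=read_state();print(s["eef_pos"],s["width"],s["force"],s["gripper_force"],ctrl.pinch_z)
c=cam(im)
for z in (129,147,165,176): print(z,(proj(c,(503,-376,z))-[255,60])*5)
```

```text
[ 501.34333699 -377.55026122  126.53618598] 37.34691364420188 [-0.44441604  1.38690685  7.90816303] 55.389563078060746 18.700000000000003
129 [258.49281069 272.48336565]
147 [260.7312495  243.61881631]
165 [263.01137612 214.21670501]
176 [264.42581089 195.97764384]
```

View pics/s2.png

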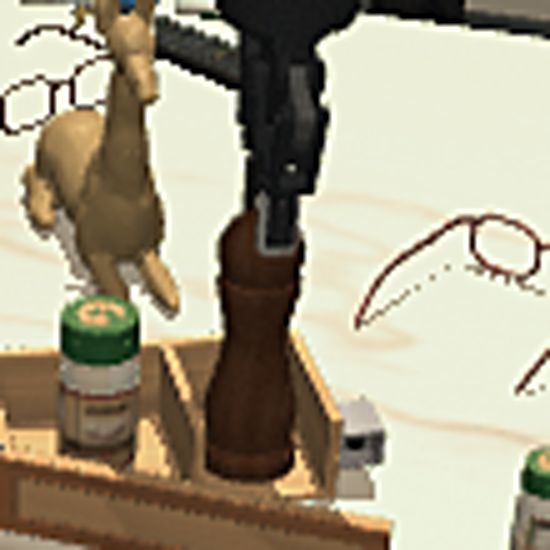

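Run:
```python
from h import *
im=cams.get_image("side"); c=cam(im); s=read_state()
for z in (126,135,143,150,158): print(z,[(proj(c,np.array([501.3,-377.5,z])+k*18.5*np.array([-.444,.896,0])+j*11*np.array([.896,.444,0]))-[255,60]).round(1)*5 for k in(1,) for j in (-1,0,1)])
```

```text
126 [array([287. , 291.5]), array([267.5, 292. ]), array([248., 293.])]
135 [array([288.5, 277. ]), array([269. , 277.5]), array([249.5, 278.5])]
143 [array([289.5, 264. ]), array([270., 265.]), array([250.5, 265.5])]
150 [array([290.5, 252.5]), array([271. , 253.5]), array([251., 254.])]
158 [array([291.5, 239.5]), array([272., 240.]), array([252., 241.])]
```

{"api": "move_arm", "payload": {
  "targets": "1 0 0 0 0 0 0;1 0 0 0 0 0 0;1 0 0 0 0 0 0;1 0 0 0 0 0 0"
}}

```text
clock: 2.08
eef_pos: [500.3, -376.8, 124.3]
tool_rot: [3.141, -0.0, 0.46]
force: [0.6, 0.6, 0.7]
width: 83.5
gripper_force: 0.0
```

{"api": "move_arm", "payload": {
  "targets": "1 0.2 0 1.4 0 0 0;1 0 0 0 0 0 0;-1 0 0 0 0 0 0;-1 0 0 0 0 0 0;-1 0 0 0 0 0 0"
}}

```text
clock: 2.5
eef_pos: [502.3, -376.1, 110.7]
tool_rot: [3.141, -0.0, 0.46]
force: [-0.8, 0.2, 0.2]
width: 51.6
gripper_force: 0.0
```

{"api": "move_arm", "payload": {
  "targets": "-1 0 0 0 0 0 0;-1 0 0 0 0 0 0;-1 0 0 0 0 0 0;-1 0 0 0 0 0 0"
}}

```text
clock: 2.83
eef_pos: [502.7, -376.5, 111.3]
tool_rot: [3.14, -0.001, 0.46]
force: [0.2, 0.5, 5.5]
width: 45.8
gripper_force: 61.0
```

{"api": "move_arm", "payload": {
  "targets": "1 0 0 0 0 0 0;1 0 0 0 0 0 0;1 0 0 0.45 0 0 0;-1 0 0 0 0 0 0;-1 0 0 0 0 0 0"
}}

```text
clock: 3.25
eef_pos: [501.7, -375.5, 105.0]
tool_rot: [-3.14, 0.001, 0.46]
force: [-0.0, -0.1, -0.2]
width: 61.5
gripper_force: 0.0
```

{"api": "move_arm", "payload": {
  "targets": "-1 0 0 0 0 0 0;-1 0 0 0 0 0 0;-1 0 0 0 0 0 0;-1 0 0 0 0 0 0"
}}

```text
clock: 3.58
eef_pos: [502.3, -376.1, 106.0]
tool_rot: [3.141, -0.0, 0.46]
force: [-0.7, -0.3, 2.5]
width: 46.5
gripper_force: 61.3
```

{"api": "move_arm", "payload": {
  "targets": "-1 0 0 -1 0 0 0;-1 0 0 -1.5 0 0 0;-1 0 0 -1.5 0 0 0;-1 0 0 -1.5 0 0 0;-1 0 0 -1 0 0 0"
}}

```text
clock: 4.0
eef_pos: [502.2, -375.9, 172.2]
tool_rot: [3.141, -0.0, 0.46]
force: [0.6, 0.4, -2.4]
width: 46.4
gripper_force: 62.0
```

{"api": "move_arm", "payload": {
  "targets": "-1 -0.5 0 0 0 0 0;-1 -1.4 -0.1 0 0 0 0;-1 -2 -0.2 0 0 0 0;-1 -2 -0.2 0 0 0 0;-1 -2 -0.3 0 0 0 0"
}}

```text
clock: 4.42
eef_pos: [424.5, -404.0, 169.4]
tool_rot: [-3.139, 0.002, 0.459]
force: [-0.7, 0.1, -1.8]
width: 46.2
gripper_force: 62.0
```

{"api": "move_arm", "payload": {
  "targets": "-1 -2 -0.2 0 0 0 0;-1 -2 -0.2 0 0 0 0;-1 -1.4 -0.1 0 0 0 0;-1 -0.6 -0.1 0 0 0 0;-1 0 0 0 0 0 0"
}}

```text
clock: 4.83
eef_pos: [368.7, -425.7, 170.2]
tool_rot: [-3.14, 0.001, 0.456]
force: [-0.5, -0.1, -2.9]
width: 46.2
gripper_force: 62.0
```

{"api": "move_arm", "payload": {
  "targets": "-1 0 0 2 0 0 0;-1 0 0 2 0 0 0;-1 0 0 1.8 0 0 0;-1 0 0 0.7 0 0 0;-1 0 0 0 0 0 0"
}}

```text
clock: 5.25
eef_pos: [371.5, -423.2, 103.9]
tool_rot: [-3.138, 0.0, 0.461]
force: [-0.2, 0.7, -2.7]
width: 46.4
gripper_force: 62.1
```

{"api": "move_arm", "payload": {
  "targets": "-1 0 0 0.3 0 0 0;-1 0 0 0.2 0 0 0;-1 0 0 0 0 0 0"
}}

```text
clock: 5.5
eef_pos: [371.9, -425.2, 101.2]
tool_rot: [3.14, -0.0, 0.46]
force: [0.6, 0.2, -1.3]
width: 46.0
gripper_force: 62.1
```

{"api": "move_arm", "payload": {
  "targets": "-1 0 0 0.1 0 0 0;-1 0 0 0 0 0 0;1 0 0 0 0 0 0;1 0 0 0 0 0 0;1 0 0 0 0 0 0"
}}

```text
clock: 5.92
eef_pos: [371.6, -425.3, 100.2]
tool_rot: [3.141, -0.0, 0.46]
force: [-0.4, -0.2, 0.2]
width: 80.2
gripper_force: 0.0
```

{"api": "move_arm", "payload": {
  "targets": "1 0 0 0 0 0 0;1 0 0 -2 0 0 0;1 0 0 -3 0 0 0;1 0 0 -4 0 0 0;1 0 0 -2 0 0 0"
}}

```text
clock: 6.33
eef_pos: [372.5, -426.4, 213.7]
tool_rot: [3.137, -0.002, 0.46]
force: [0.4, -0.5, -0.4]
width: 85.3
gripper_force: 0.0
```

{"api": "move_arm", "payload": {
  "targets": "1 3 0 0 0 0 0;1 4 0.1 0 0 0 0;1 4 0.2 0 0 0 0;1 4 0.2 0 0 0 0;1 4 0.1 0 0 0 0"
}}

```text
clock: 6.75
eef_pos: [545.8, -345.3, 210.1]
tool_rot: [3.141, -0.0, 0.459]
force: [1.2, -1.2, -0.4]
width: 85.6
gripper_force: 0.0
```

{"api": "move_arm", "payload": {
  "targets": "1 3 0 0 0 0 0;1 1 0 0 0 0 0;1 0 0 0 0 0 0;1 0 0 0 0 0 0"
}}

```text
clock: 7.08
eef_pos: [579.2, -328.6, 209.4]
tool_rot: [-3.141, 0.002, 0.46]
force: [-1.1, -0.3, -0.1]
width: 85.6
gripper_force: 0.0
```

Run:
```python
from h import *
im=cams.get_image("wrist"); save(im,"w3",1.2); t=cams.get_image("top"); save(t,"t3",1.5,(230,100,450,320))
c=cam(im); s=read_state(); print(s["eef_pos"],s["tool_rot"])
import pickle; pickle.dump((im,t),open("w3.pkl","wb"))
print("jar expected",proj(c,(581,-329,112))*1.2)
```

```text
[ 577.83387086 -330.37062311  209.76670601] [3.14125692e+00 2.07016281e-03 4.56826488e-01]
jar expected [306.80216679 221.17100317]
```

View pics/w3.png

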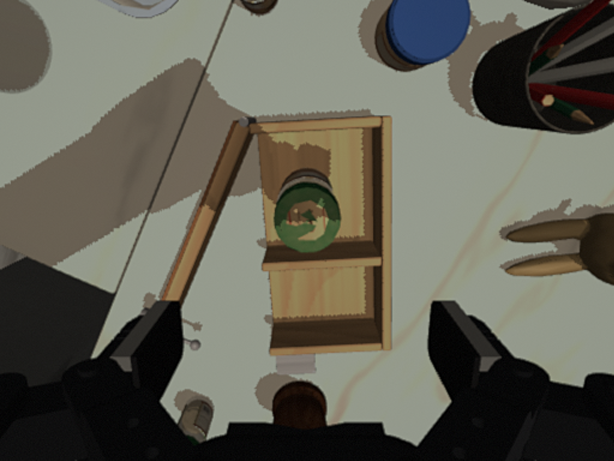

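The jar lid centre is at (307,217), 4 px from expected. The narrow bay is empty and the mill stands outside at (298,400). Caddy rim corners: (390,117), (390,349), (271,353); divider back end (382,260). I'll refine the caddy pose from these.

Run:
```python
from h import *
import pickle
from scipy.optimize import least_squares
im,t=pickle.load(open("w3.pkl","rb")); c=cam(im)
o=[((390,117),(54,100)),((391,349),(54,-100)),((271,353),(-54,-100)),((382,260),(46,-16)),((264,265),(-54,-16))]
pts=[ray(c,u/1.2,v/1.2,55)[:2] for (u,v),_ in o]
W=lambda p,q:np.array([p[0]+np.cos(p[2])*q[0]-np.sin(p[2])*q[1],p[1]+np.sin(p[2])*q[0]+np.cos(p[2])*q[1]])
r=least_squares(lambda p:np.concatenate([W(p,q)-x for x,(_,q) in zip(pts,o)]),[555,-356,-1.07]);p=r.x
print(p,r.fun.round(1)); print("wide",W(p,(-4,40)),"narrow",W(p,(-4,-56)),"jar",ray(c,307/1.2,217/1.2,112))
```

```text
[ 557.9343583  -358.13367842   -1.05667943] [ 3.8 -0.4  0.  -1.1 -2.7  0.3  0.5 -0.4 -1.6  1.5]
wide [ 590.79638769 -334.98012525] narrow [ 507.20656264 -382.18967035] jar [ 583.5902835  -327.85872027  112.        ]
```

{"api": "move_arm", "payload": {
  "targets": "1 0.3 0.1 3 0 0 0;1 0 0 4 0 0 0;1 0 0 4 0 0 0;1 0 0 3 0 0 0;1 0 0 1 0 0 0"
}}

```text
clock: 7.6
eef_pos: [577.9, -328.0, 55.1]
tool_rot: [-3.135, 0.006, 0.457]
force: [-1.1, -1.1, 1.1]
width: 85.4
gripper_force: 0.0
```

{"api": "move_arm", "payload": {
  "targets": "1 0 0 0 0 0 0;-1 0 0 0 0 0 0;-1 0 0 0 0 0 0;-1 0 0 0 0 0 0;-1 0 0 0 0 0 0"
}}

```text
clock: 8.02
eef_pos: [584.8, -328.7, 62.6]
tool_rot: [3.138, -0.003, 0.46]
force: [-0.5, 0.4, 2.7]
width: 43.3
gripper_force: 60.3
```

{"api": "move_arm", "payload": {
  "targets": "-1 0 0 0 0 0 0;-1 0 0 0 0 0 0;-1 0 0 0 0 0 0"
}}

```text
clock: 8.27
eef_pos: [584.7, -328.7, 62.6]
tool_rot: [3.138, -0.002, 0.46]
force: [-0.6, -0.1, 5.8]
width: 43.6
gripper_force: 60.3
```

{"api": "move_arm", "payload": {
  "targets": "-1 0 0 -1 0 0 0;-1 0 0 -1.5 0 0 0;-1 0 0 -2 0 0 0;-1 0 0 -1.5 0 0 0;-1 0 0 -1 0 0 0"
}}

```text
clock: 8.68
eef_pos: [584.3, -328.4, 132.8]
tool_rot: [3.139, -0.002, 0.46]
force: [-0.0, 0.1, -1.5]
width: 43.2
gripper_force: 61.1
```

{"api": "move_arm", "payload": {
  "targets": "-1 -1 0.1 0 0 0 0;-1 -2 0.3 0 0 0 0;-1 -2.3 0.3 0 0 0 0;-1 -2 0.3 0 0 0 0;-1 -1.2 0.2 0 0 0 0"
}}

```text
clock: 9.1
eef_pos: [508.3, -378.5, 129.1]
tool_rot: [-3.141, 0.003, 0.457]
force: [0.2, -0.8, -2.0]
width: 43.6
gripper_force: 61.1
```

{"api": "move_arm", "payload": {
  "targets": "-1 -0.8 0 0 0 0 0;-1 0 0 0 0 0 0;-1 0 0 0 0 0 0"
}}

```text
clock: 9.35
eef_pos: [505.7, -379.4, 129.6]
tool_rot: [-3.141, -0.001, 0.46]
force: [0.5, -0.4, -1.9]
width: 43.4
gripper_force: 61.1
```

{"api": "move_arm", "payload": {
  "targets": "-1 0 0.1 2 0 0 0;-1 0 0 2 0 0 0;-1 0 0 1.7 0 0 0;-1 0 0 0.6 0 0 0;-1 0 0 0.3 0 0 0"
}}

```text
clock: 9.77
eef_pos: [506.1, -378.5, 62.6]
tool_rot: [-3.138, 0.0, 0.462]
force: [-3.7, 4.4, 13.5]
width: 43.3
gripper_force: 62.6
```

{"api": "move_arm", "payload": {
  "targets": "-1 0 0 0.2 0 0 0;-1 0 0 0 0 0 0;-1 0 0 0 0 0 0"
}}

```text
clock: 10.02
eef_pos: [507.2, -380.7, 62.8]
tool_rot: [3.14, -0.002, 0.461]
force: [0.4, -0.2, -1.4]
width: 43.4
gripper_force: 61.1
```

{"api": "move_arm", "payload": {
  "targets": "-1 0 0 0.1 0 0 0;-1 0 0 0 0 0 0;1 0 0 0 0 0 0;1 0 0 0 0 0 0;1 0 0 0 0 0 0"
}}

```text
clock: 10.43
eef_pos: [506.0, -381.0, 60.9]
tool_rot: [3.141, -0.0, 0.46]
force: [-0.2, -0.5, -0.8]
width: 77.5
gripper_force: 0.0
```

{"api": "move_arm", "payload": {
  "targets": "1 0 0 0 0 0 0;1 0 0 -3 0 0 0;1 0 0 -4 0 0 0;1 0 0 -4 0 0 0;1 0 0 -4 0 0 0"
}}

```text
clock: 10.85
eef_pos: [505.3, -380.6, 212.1]
tool_rot: [-3.141, 0.0, 0.46]
force: [0.2, 0.4, -1.0]
width: 85.4
gripper_force: 0.0
```

{"api": "move_arm", "payload": {
  "targets": "1 -3 -0.4 0 0 0 0;1 -4 -0.6 0 0 0 0;1 -4 -0.6 0 0 0 0;1 -3 -0.4 0 0 0 0;1 0 0 0 0 0 0"
}}

```text
clock: 11.27
eef_pos: [362.8, -428.6, 210.9]
tool_rot: [-3.141, 0.006, 0.45]
force: [-0.5, -0.1, -0.1]
width: 85.1
gripper_force: 0.0
```

Run:
```python
from h import *
im=cams.get_image("wrist"); save(im,"w4",1.2)
c=cam(im); s=read_state(); print(s["eef_pos"],s["tool_rot"])
print("knob expected",proj(c,(371.7,-425.3,169))*1.2,"jar exp",proj(c,(506,-381,112))*1.2)
```

```text
[ 366.97554463 -427.17932621  211.00295535] [3.14157105e+00 2.27572579e-03 4.52703471e-01]
knob expected [306.81231819 231.82343029] jar exp [339.58621649 -35.35143648]
```

View pics/w4.png

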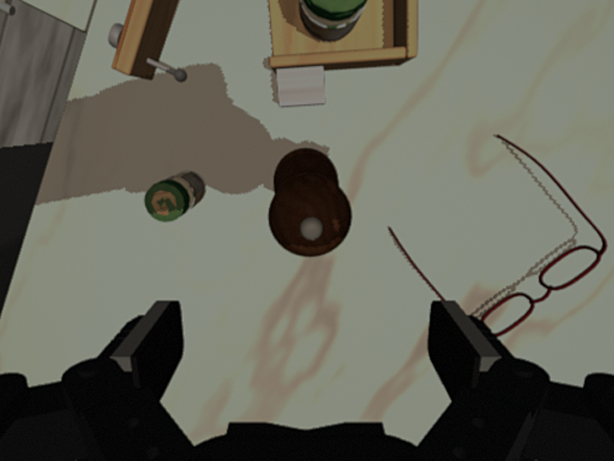

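The mill's knob is at (311,229), against (307,232) expected. It stands upright, and the jar is in the narrow bay at the top of the picture.

{"api": "move_arm", "payload": {
  "targets": "1 0 0 2 0 0 0;1 0 0 3 0 0 0;1 0 0 3 0 0 0;1 0 0 2 0 0 0;1 0 0 1.1 0 0 0"
}}

```text
clock: 11.73
eef_pos: [371.6, -423.0, 97.0]
tool_rot: [-3.138, 0.0, 0.461]
force: [-0.0, 0.2, -0.8]
width: 85.6
gripper_force: 0.0
```

{"api": "move_arm", "payload": {
  "targets": "1 0 0 0 0 0 0;1 0 0 0 0 0 0;-1 0 0 0 0 0 0;-1 0 0 0 0 0 0;-1 0 0 0 0 0 0"
}}

```text
clock: 12.15
eef_pos: [372.1, -425.7, 101.0]
tool_rot: [3.139, -0.001, 0.46]
force: [-0.1, 0.7, -0.1]
width: 52.1
gripper_force: 0.3
```

{"api": "move_arm", "payload": {
  "targets": "-1 0 0 0 0 0 0;-1 0 0 0 0 0 0;-1 0 0 0 0 0 0;-1 0 0 0 0 0 0"
}}

```text
clock: 12.48
eef_pos: [372.2, -426.0, 101.5]
tool_rot: [3.138, -0.001, 0.46]
force: [-0.2, -0.2, 6.4]
width: 46.3
gripper_force: 60.3
```

{"api": "move_arm", "payload": {
  "targets": "-1 0 0 -1.5 0 0 0;-1 0 0 -3 0 0 0;-1 0 0 -3 0 0 0;-1 0 0 -3 0 0 0;-1 0 0 -3 0 0 0"
}}

```text
clock: 12.9
eef_pos: [370.9, -424.6, 236.4]
tool_rot: [-3.142, -0.0, 0.46]
force: [0.0, -0.2, -2.9]
width: 46.2
gripper_force: 62.3
```

{"api": "move_arm", "payload": {
  "targets": "-1 0 0 -1.3 0 0 0;-1 1 0 0 0 0 0;-1 2 0.1 0 0 0 0;-1 2.6 0.2 0 0 0 0;-1 3 0.2 0 0 0 0"
}}

```text
clock: 13.32
eef_pos: [450.1, -390.7, 246.6]
tool_rot: [-3.14, 0.001, 0.457]
force: [1.3, -0.4, -1.8]
width: 46.1
gripper_force: 62.4
```

{"api": "move_arm", "payload": {
  "targets": "-1 3 0.2 0 0 0 0;-1 3 0.2 0 0 0 0;-1 3 0.2 0 0 0 0;-1 2.6 0.2 0 0 0 0;-1 2 0.1 0 0 0 0"
}}

```text
clock: 13.73
eef_pos: [579.0, -335.5, 245.6]
tool_rot: [-3.139, -0.0, 0.463]
force: [0.9, 0.1, -2.1]
width: 46.1
gripper_force: 62.4
```

{"api": "move_arm", "payload": {
  "targets": "-1 1.4 0 0 0 0 0;-1 0 0 0 0 0 0;-1 0 0 0 0 0 0"
}}

```text
clock: 13.98
eef_pos: [588.5, -332.0, 246.4]
tool_rot: [-3.14, 0.002, 0.461]
force: [-0.6, -1.2, -2.3]
width: 46.5
gripper_force: 62.4
```

{"api": "move_arm", "payload": {
  "targets": "-1 0 0 1.5 0 0 0;-1 0 0 3 0 0 0;-1 0 0 3 0 0 0;-1 0 0 3 0 0 0;-1 0 0 1.8 0 0 0"
}}

```text
clock: 14.4
eef_pos: [584.9, -333.7, 121.4]
tool_rot: [-3.138, 0.005, 0.457]
force: [-0.8, 0.2, -2.1]
width: 45.8
gripper_force: 62.3
```

{"api": "move_arm", "payload": {
  "targets": "-1 0 0 0.8 0 0 0;-1 0 0 0.3 0 0 0;-1 0 0 0 0 0 0;-1 0 0 0 0 0 0"
}}

```text
clock: 14.73
eef_pos: [589.5, -333.9, 115.3]
tool_rot: [3.139, -0.001, 0.459]
force: [0.4, 1.2, -2.3]
width: 46.4
gripper_force: 62.4
```

{"api": "move_arm", "payload": {
  "targets": "-1 0 0 0.5 0 0 0;-1 0 0 0.3 0 0 0;-1 0 0 0 0 0 0;-1 0 0 0 0 0 0"
}}

```text
clock: 15.07
eef_pos: [590.5, -333.5, 107.6]
tool_rot: [3.139, -0.002, 0.46]
force: [0.4, 0.3, 4.9]
width: 46.2
gripper_force: 62.9
```

Floor contact. Release and rise.

{"api": "move_arm", "payload": {
  "targets": "1 0 0 0 0 0 0;1 0 0 0 0 0 0;1 0 0 0 0 0 0;1 0 0 0 0 0 0;1 0 0 -1 0 0 0"
}}

```text
clock: 15.48
eef_pos: [587.4, -331.9, 113.8]
tool_rot: [-3.138, 0.003, 0.46]
force: [0.0, -0.1, -0.2]
width: 85.2
gripper_force: 0.0
```

{"api": "move_arm", "payload": {
  "targets": "1 0 0 -3 0 0 0;1 0 0 -4 0 0 0;1 0 0 -4 0 0 0;1 0 0 0 0 0 0"
}}

```text
clock: 15.82
eef_pos: [593.7, -335.5, 235.6]
tool_rot: [3.128, -0.009, 0.46]
force: [0.7, -1.0, 1.7]
width: 85.2
gripper_force: 0.0
```

Run:
```python
from h import *
t=cams.get_image("top"); w=cams.get_image("side")
a=cv2.resize(t["color"][130:250,300:400],None,fx=4.5,fy=4.5,interpolation=2);b=cv2.resize(w["color"][60:180,250:350],None,fx=4.5,fy=4.5,interpolation=2)
a=np.hstack([a,b])[...,::-1]; a=cv2.resize(a,None,fx=.88,fy=.88); cv2.imwrite("pics/c5.png",a); print(a.shape,read_state()["eef_pos"])
```

```text
(475, 792, 3) [ 590.24539471 -333.53255496  228.75473788]
```

View pics/c5.png

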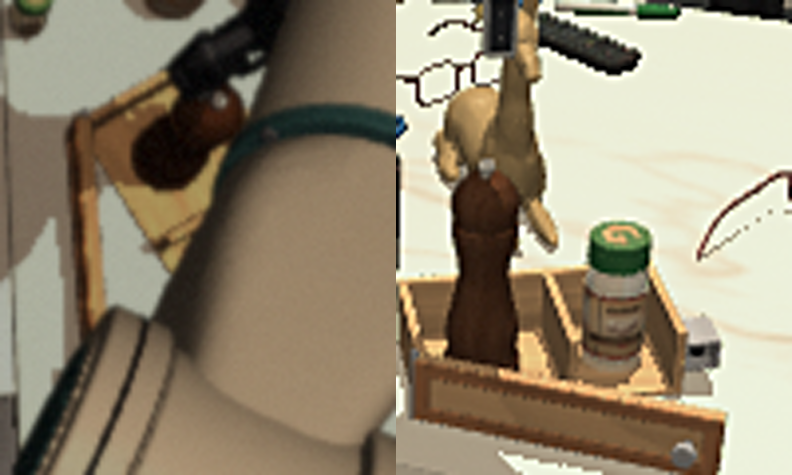

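Both stand upright in their new bays: mill at side crop (485,270), jar at (615,300). The door is still open. Now I'll work out the pushing arc.

Run:
```python
from h import *
H=np.array([614.5,-256]); 
def tcp(th,h=14.5,L=155):
    a=-1.063; y=np.array([-np.sin(a),np.cos(a)]); n=-np.array([np.cos(a),np.sin(a)])
    c,s=np.cos(th),np.sin(th); d=-y*c+n*s; nn=n*c+y*s
    return H+L*d+(8+h)*nn
prev=np.array([590.2,-333.5,228.])
for th,h in[(.478,40),(.478,14.5),(.36,14.5),(.24,14.5),(.12,14.5),(.06,14.5),(0,14.5)]:
    q=np.array([*tcp(th,h),prev[2]]); print(th,q.round(1),delta(q,prev)); prev=q
```

```text
0.478 [ 458.1 -212.6  228. ] [ -6.47 -16.69  -0.  ]
0.478 [ 458.9 -238.1  228. ] [-1.06  2.32 -0.  ]
0.36 [ 457.9 -256.6  228. ] [-0.91  1.61 -0.  ]
0.24 [ 459.1 -275.3  228. ] [-0.72  1.73 -0.  ]
0.12 [ 462.5 -293.8  228. ] [-0.51  1.81 -0.  ]
0.06 [ 465.  -302.8  228. ] [-0.17  0.92 -0.  ]
0 [ 468.1 -311.7  228. ] [-0.12  0.93 -0.  ]
```

{"api": "move_arm", "payload": {
  "targets": "-1 -1 -2 0 0 0 0;-1 -1.5 -3.8 0 0 0 0;-1 -1.5 -3.9 0 0 0 0;-1 -1.5 -3.9 0 0 0 0;-1 -1 -3.1 0 0 0 0"
}}

```text
clock: 16.33
eef_pos: [452.6, -209.7, 224.3]
tool_rot: [-3.137, 0.003, 0.46]
force: [-0.7, 0.2, -0.0]
width: 25.5
gripper_force: 0.0
```

{"api": "move_arm", "payload": {
  "targets": "-1 0 0 3 0 0 0;-1 0 0 4 0 0 0;-1 0 0 4 0 0 0;-1 0 0 4 0 0 0;-1 0 0 3 0 0 0"
}}

```text
clock: 16.75
eef_pos: [454.4, -211.0, 42.5]
tool_rot: [-3.138, 0.003, 0.46]
force: [-0.2, 0.5, -0.5]
width: 0.0
gripper_force: 0.0
```

{"api": "move_arm", "payload": {
  "targets": "-1 0 0 1.5 0 0 0;-1 0 0 0 0 0 0;-1 0 0 0 0 0 0"
}}

```text
clock: 17.0
eef_pos: [455.4, -211.5, 29.6]
tool_rot: [-3.139, 0.002, 0.46]
force: [-0.1, 0.6, -0.8]
width: 0.5
gripper_force: 0.0
```

{"api": "move_arm", "payload": {
  "targets": "-1 -0.5 1.2 0 0 0 0;-1 -0.5 1.1 0 0 0 0;-1 -0.5 0.8 0 0 0 0;-1 -0.4 0.8 0 0 0 0;-1 -0.4 0.8 0 0 0 0"
}}

```text
clock: 17.42
eef_pos: [457.2, -265.9, 31.5]
tool_rot: [3.14, -0.001, 0.459]
force: [0.4, -0.2, 0.0]
width: -0.0
gripper_force: 0.0
```

{"api": "move_arm", "payload": {
  "targets": "-1 -0.4 0.9 0 0 0 0;-1 -0.3 0.9 0 0 0 0;-1 -0.3 0.9 0 0 0 0;-1 -0.2 0.6 0 0 0 0;-1 0 0 0 0 0 0"
}}

```text
clock: 17.83
eef_pos: [461.2, -301.5, 30.7]
tool_rot: [3.14, -0.0, 0.458]
force: [-0.0, 0.3, -0.3]
width: 0.2
gripper_force: 0.0
```

{"api": "move_arm", "payload": {
  "targets": "-1 -0.1 0.3 0 0 0 0;-1 0 0.3 0 0 0 0;-1 -0.1 0.3 0 0 0 0;-1 0 0 0 0 0 0"
}}

```text
clock: 18.17
eef_pos: [463.5, -308.8, 30.7]
tool_rot: [3.141, -0.0, 0.46]
force: [0.1, -0.2, 0.9]
width: -0.0
gripper_force: 0.0
```

Run:
```python
from h import *
im=cams.get_image("side"); save(im,"s6",5,(245,70,375,190)); print(read_state()["eef_pos"],read_state()["force"])
```

```text
[ 463.28915804 -308.41528915   30.73945518] [ 0.25567695 -1.79190942  0.28316348]
```

View pics/s6.png

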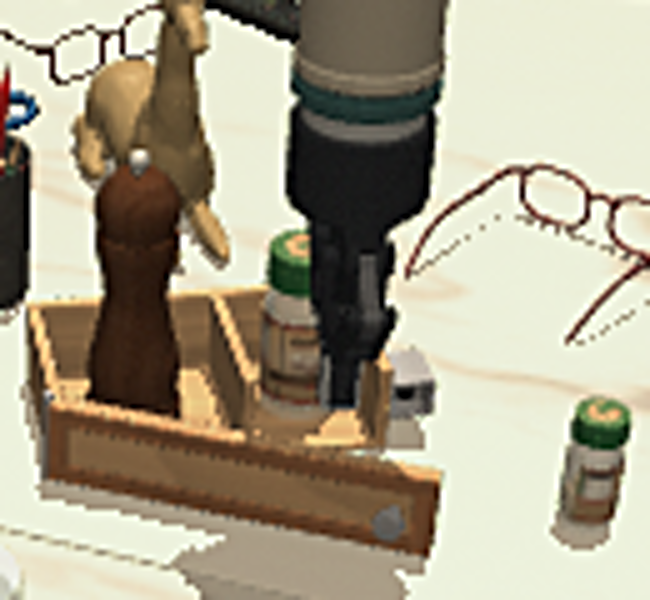

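The fingers passed over the door and now stand behind it; the door is still at its old angle, with its free end at crop (440,475). The tips must sit higher than the TCP reading. I'll check how high.

Run:
```python
from h import *
im=cams.get_image("side"); c=cam(im)
for z in(0,30,45,55,70): print(z,((proj(c,(463.3,-308.4,z))-[245,70])*5).round())
for u,v in[(52,400),(440,475)]: print("door top pts",ray(c,245+u/5,70+v/5,55))
```

```text
0 [326. 488.]
30 [330. 444.]
45 [332. 422.]
55 [334. 407.]
70 [336. 384.]
door top pts [ 612.71571367 -257.83576524   55.        ]
door top pts [ 392.27254794 -263.824467     55.        ]
```

{"api": "move_arm", "payload": {
  "targets": "-1 0 -0.2 -2 0 0 0;-1 0 0 -3 0 0 0;-1 0 0 -3 0 0 0;-1 0 0 0 0 0 0"
}}

```text
clock: 18.6
eef_pos: [465.5, -308.1, 115.7]
tool_rot: [3.134, -0.005, 0.46]
force: [1.0, -0.4, 0.8]
width: -0.1
gripper_force: 0.0
```

{"api": "move_arm", "payload": {
  "targets": "-1 0.8 -2 0 0 0 0;-1 1 -2.5 0 0 0 0;-1 1.1 -2.7 0 0 0 0;-1 1 -2.5 0 0 0 0;-1 0 0 0 0 0 0"
}}

```text
clock: 19.02
eef_pos: [453.3, -195.4, 110.4]
tool_rot: [-3.136, 0.0, 0.467]
force: [-0.7, 0.8, -0.1]
width: -0.1
gripper_force: 0.0
```

{"api": "move_arm", "payload": {
  "targets": "-1 0 0 3 0 0 0;-1 0 0 4 0 0 0;-1 0 0 2 0 0 0;-1 0 0 0.8 0 0 0;-1 0 0 0 0 0 0"
}}

```text
clock: 19.43
eef_pos: [452.8, -201.8, 11.0]
tool_rot: [-3.139, 0.003, 0.46]
force: [-0.0, 0.5, 0.1]
width: -0.2
gripper_force: 0.0
```

{"api": "move_arm", "payload": {
  "targets": "-1 0 0 0.5 0 0 0;-1 0 0 0.3 0 0 0;-1 0 0 0 0 0 0"
}}

```text
clock: 19.68
eef_pos: [454.8, -202.6, 5.3]
tool_rot: [3.14, -0.001, 0.46]
force: [-0.4, 0.1, 0.2]
width: 0.1
gripper_force: 0.0
```

{"api": "move_arm", "payload": {
  "targets": "-1 -0.4 1.1 0 0 0 0;-1 -0.4 1.1 0 0 0 0;-1 -0.4 1.1 0 0 0 0;-1 -0.5 0.8 0 0 0 0;-1 -0.4 0.8 0 0 0 0"
}}

```text
clock: 20.1
eef_pos: [457.0, -257.6, 5.0]
tool_rot: [3.141, -0.0, 0.458]
force: [0.8, 0.7, -0.4]
width: 0.3
gripper_force: 0.2
```

Run:
```python
from h import *
im=cams.get_image("side"); save(im,"s7",5,(245,70,375,190)); print(read_state()["eef_pos"],read_state()["force"])
```

```text
[ 456.86145711 -259.77079855    4.962817  ] [ 0.67777648 -2.18472041 -0.57130695]
```

View pics/s7.png

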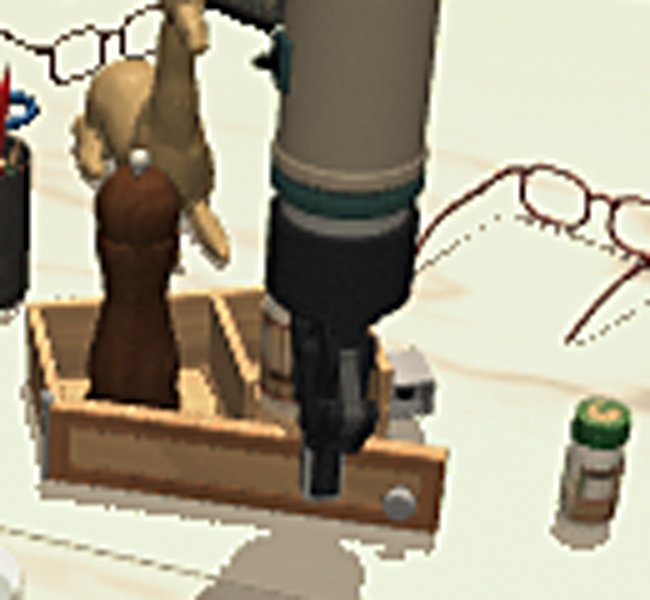

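The fingers are now in front of the door, tip at (322,490), and the door has begun to close. I'll continue along the arc (no more pictures to view; numbers only).

{"api": "move_arm", "payload": {
  "targets": "-1 -0.3 0.8 0 0 0 0;-1 -0.3 0.8 0 0 0 0;-1 -0.3 0.8 0 0 0 0;-1 -0.2 0.8 0 0 0 0;-1 -0.2 0.8 0 0 0 0"
}}

```text
clock: 20.57
eef_pos: [463.4, -298.0, 4.7]
tool_rot: [3.142, -0.0, 0.46]
force: [-0.7, 0.7, -0.6]
width: -0.1
gripper_force: 0.2
```

{"api": "move_arm", "payload": {
  "targets": "-1 -0.1 0.4 0 0 0 0;-1 -0.1 0.4 0 0 0 0;-1 -0.1 0.3 0 0 0 0;-1 0 0 0 0 0 0"
}}

```text
clock: 20.9
eef_pos: [465.6, -308.0, 4.6]
tool_rot: [-3.141, -0.0, 0.46]
force: [0.2, 0.7, 0.0]
width: 0.0
gripper_force: 0.2
```

{"api": "move_arm", "payload": {
  "targets": "-1 0 0.3 0 0 0 0;-1 0 0.2 0 0 0 0;-1 0 0.2 0 0 0 0;-1 0 0 0 0 0 0"
}}

```text
clock: 21.23
eef_pos: [466.9, -311.3, 4.6]
tool_rot: [-3.136, 0.002, 0.462]
force: [-2.1, 5.0, 4.4]
width: -0.2
gripper_force: 2.8
```

Run:
```python
from h import *
im=cams.get_image("side"); c=cam(im); s=read_state(); print(s["eef_pos"],s["force"])
# expected free-end top position px for theta
H=np.array([614.5,-256]);a=-1.063;y=np.array([-np.sin(a),np.cos(a)]);n=-np.array([np.cos(a),np.sin(a)])
for th in(.15,.1,.05,0):
    d=-y*np.cos(th)+n*np.sin(th);nn=n*np.cos(th)+y*np.sin(th)
    print(th,proj(c,[*(H+196*d+26*nn),30]).round(1))
np.save("s8.npy",im["color"])
# grey knob blob search
A=im["color"].astype(int);sat=A.max(2)-A.min(2)
x0,y0,x1,y1=318,145,345,175
sub=A[y0:y1,x0:x1];m=(sat[y0:y1,x0:x1]<30)&(sub.mean(2)>70)&(sub.mean(2)<170)
for r in range(0,30): print(y0+r,''.join('#' if v else '.' for v in m[r]))
```

```text
[ 467.04227675 -311.63132117    4.58845163] [-1.95422253  5.06858672  3.1484814 ]
0.15 [324.7 163.4]
0.1 [324.7 161.4]
0.05 [324.5 159.4]
0 [324.2 157.5]
145 ...........................
146 ...........................
147 ...........................
148 ...........................
149 ...........................
150 ...........................
151 ...........................
152 ...........................
153 ...........................
154 ......#....................
155 .....#.###.................
156 .....######................
157 .....######................
158 .....######................
159 ......####.................
160 ...........................
161 ...........................
162 .##........................
163 ...........................
164 ...........................
165 ...........................
166 ...........................
167 ...........................
168 ...........................
169 ...........................
170 ...........................
171 ...........................
172 ...........................
173 ...........................
174 ...........................
```

{"api": "move_arm", "payload": {
  "targets": "-1 0 0.2 0 0 0 0;-1 0 0.2 0 0 0 0;-1 0 0 0 0 0 0"
}}

```text
clock: 21.53
eef_pos: [469.1, -315.7, 4.5]
tool_rot: [-3.137, 0.001, 0.461]
force: [-2.7, 5.9, 4.5]
width: 0.2
gripper_force: 3.1
```

{"api": "move_arm", "payload": {
  "targets": "-1 0 0.2 0 0 0 0;-1 0 0.2 0 0 0 0;-1 0 0 0 0 0 0"
}}

```text
clock: 21.78
eef_pos: [469.0, -315.8, 4.4]
tool_rot: [-3.131, 0.003, 0.462]
force: [-5.7, 12.8, 11.1]
width: -0.1
gripper_force: 6.9
```

{"api": "move_arm", "payload": {
  "targets": "-1 0 0.2 0 0 0 0;-1 0 0.2 0 0 0 0;-1 0 0 0 0 0 0"
}}

```text
clock: 22.03
eef_pos: [468.9, -315.8, 4.4]
tool_rot: [-3.124, 0.005, 0.464]
force: [-8.5, 19.3, 17.9]
width: 0.1
gripper_force: 10.7
```

{"api": "move_arm", "payload": {
  "targets": "-1 0 -1 0 0 0 0;-1 0 -1.5 0 0 0 0;-1 0 -2 0 0 0 0;-1 0 -2 0 0 0 0;-1 0 0 0 0 0 0"
}}

```text
clock: 22.45
eef_pos: [442.8, -263.3, 4.5]
tool_rot: [-3.137, 0.002, 0.463]
force: [0.5, -0.1, 0.2]
width: 0.0
gripper_force: 0.0
```

{"api": "move_arm", "payload": {
  "targets": "-1 0 0 -2 0 0 0;-1 0 0 -4 0 0 0;-1 0 0 -4 0 0 0;-1 0 0 -4 0 0 0;-1 0 0 -2 0 0 0"
}}

```text
clock: 22.87
eef_pos: [447.4, -269.2, 169.4]
tool_rot: [3.135, -0.004, 0.459]
force: [0.6, -0.0, -0.5]
width: 0.3
gripper_force: 0.0
```

Run:
```python
from h import *
im=cams.get_image("side"); print(read_state()["eef_pos"],read_state()["force"])
def blob(A):
    A=A.astype(int);sat=A.max(2)-A.min(2);mu=A.mean(2)
    m=(sat<30)&(mu>70)&(mu<170); v,u=np.nonzero(m[150:163,320:332]); return u.mean()+320,v.mean()+150,len(u)
print(blob(np.load("s8.npy")),blob(im["color"]))
c=cam(im)
A=im["color"].astype(int)
g=(A[...,1]>A[...,0]*1.3)&(A[...,1]>A[...,2]*1.2); v,u=np.nonzero(g[100:140,290:325]); print("jar lid px",u.mean()+290,v.mean()+100,"exp",proj(c,(506,-381,106)))
dk=(A.max(2)<85)&(A[...,0]>A[...,2]*1.3); v,u=np.nonzero(dk[95:150,255:290]); print("mill",u.min()+255,u.max()+255,v.min()+95,"head exp",proj(c,(590,-334,147)),"top",proj(c,(590,-334,165)))
# door top edge vs. prediction
H=np.array([614.5,-256]);a=-1.063;y=np.array([-np.sin(a),np.cos(a)]);n=-np.array([np.cos(a),np.sin(a)])
for th in(.05,.025,0):
    d=-y*np.cos(th)+n*np.sin(th);nn=n*np.cos(th)+y*np.sin(th); print(th,proj(c,[*(H+196*d+26*nn),30]).round(1))
```

```text
[ 448.9480085  -270.13944058  171.605542  ] [0.77090103 0.69439018 1.93270759]
(np.float64(325.2142857142857), np.float64(157.07142857142858), 28) (np.float64(325.25), np.float64(155.71428571428572), 28)
jar lid px 305.8253968253968 123.5 exp [305.62143369 120.75240198]
mill 256 289 95 head exp [272.8858071  109.97801445] top [273.02344735 104.08179542]
0.05 [324.5 159.4]
0.025 [324.4 158.5]
0 [324.2 157.5]
```

The door hit a hard stop at about 19 N, and the knob advanced 1.4 px (about 0.035 rad). It stayed there after I released it, so the catch has engaged. The jar's lid is where I expected it.

```bash
python3 -c "
from h import *
print(order.finish_job())"
```

```text
the job is handed in; nothing more can be done
None
```

The mill now stands in the wide bay and the jar in the narrow one, the door is shut on its catch as far as I can measure, and the job is handed in (no verdict was returned); I viewed 11 pictures, one over the limit of 10.

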